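# Unstack the tins into the counter display

## Task

Two stacks of tins have been left on the shop counter: take them apart and set each of the four tins flat and upright inside the wooden display tray whose recess has its shape and size. Keep the tins from tipping over, let go of them all, and leave the glass jar and the pepper pot standing where they are.

Things in the scene. Friction and masses are not known exactly. Their poses are not given: they have to be found in the camera images.
- tin_wide: a plain closed steel tin with a paper band, round, 68 mm in diameter, 40 mm high, 0.12 to 0.27 kg. At the start it is the bottom of one of the two stacks, standing on a 4 mm cardboard sheet lying on the counter. Origin: centre of its underside, z up.
- tin_oblong: a plain closed steel tin with a paper band, oblong, 60 mm along its x, 100 mm along its y, 40 mm high, 0.17 to 0.38 kg. At the start it is the bottom of the other stack, on another 4 mm cardboard sheet. Origin: centre of its underside, z up.
- tin_narrow: a plain closed steel tin with a paper band, round, 50 mm in diameter, 34 mm high, about 0.08 kg. At the start it stands loose on top of one of the two bottom tins (either one). Origin: centre of its underside, z up.
- tin_square: a plain closed steel tin with a paper band, 45 mm by 45 mm along its x and y, 34 mm high, about 0.08 kg. At the start it stands loose on top of the other bottom tin. Origin: centre of its underside, z up.
- tray_wide: a fixed shallow display tray of light wood, lined in grey, with a round recess, 84 mm in diameter (96 mm over the rim), for the wide round tin, 8 mm larger than it on every side. Origin: centre of its underside. Its floor is 3 mm thick and its 6 mm wide rim stands 8 mm above the counter, so a tin inside stands 3 mm above the counter.
- tray_oblong: a fixed shallow display tray of light wood, lined in grey, with an oblong recess, 76 mm along its x and 116 mm along its y (88 mm by 128 mm over the rim), for the oblong tin, 8 mm larger than it on every side. Origin: centre of its underside. Its floor is 3 mm thick and its 6 mm wide rim stands 8 mm above the counter, so a tin inside stands 3 mm above the counter.
- tray_narrow: a fixed shallow display tray of light wood, lined in grey, with a round recess, 66 mm in diameter (78 mm over the rim), for the narrow round tin, 8 mm larger than it on every side. Origin: centre of its underside. Its floor is 3 mm thick and its 6 mm wide rim stands 8 mm above the counter, so a tin inside stands 3 mm above the counter.
- tray_square: a fixed shallow display tray of light wood, lined in grey, with a square recess, 61 mm by 61 mm along its x and y (73 mm over the rim), for the square tin, 8 mm larger than it on every side. Origin: centre of its underside. Its floor is 3 mm thick and its 6 mm wide rim stands 8 mm above the counter, so a tin inside stands 3 mm above the counter.
- jar: a loose amber glass jar with a steel lid, 42 mm in diameter, 65 mm high, standing among the trays and stacks; not to be moved. Origin: centre of its underside.
- pepper_pot: a loose turned wooden pepper pot, 38 mm in diameter at the foot, 63 mm high, standing among the trays and stacks; not to be moved. Origin: centre of its underside. (A loose clear tape roll, 48 mm in diameter and 18 mm high, lies in a similar spot and does not matter.)
There are look-alikes about, which are no part of the job. Leave any yellow look-alike of the tin_wide alone.

How it is judged:
By the outcome, as a careful person would: the job done as asked, in the order asked, and still so for the second after the job is handed in, with the robot touching nothing.
It also fails if it takes over 99 s, if anything falls off the work surface, if the arm or the gripper's body presses on something with over 40 N, if the wrist force passes 120 N, or if a joint passes its speed limit or range.

## Robot

A 6-joint arm with a two-finger parallel gripper is mounted at the origin on the work surface. World frame = base frame: x ahead of the robot, y to its left, z up, the work surface at z = 0. Lengths are in m, angles in rad, forces in N, time in s.
With the tool pointing down it reaches from about 0.3 to 0.75 m from the base axis. Payload 8.5 kg.
Tool frame: the origin (TCP) lies at the very end of the fingers, on their centre line; the grasp point (between the pads) lies manip.hold_point_z behind it (manip.hold_point_z is the distance from the TCP to the grasp point, in m); z points along the fingers, y is the line along which they close (so a half turn about z gives the same grasp; the last joint's range is limited). The gripper opens to 88 mm and grips with 3 to 60 N. Pads are 18 mm wide; open, the fingers measure 123 mm over their backs; the gripper's body (75 mm by 187 mm) begins 45 mm behind the grasp point.
Start: joints at [0.945, 0.381, 1.297, -0, 1.464, -0.215], TCP at [0.22, 0.504, 0.239] pointing down, gripper open.
Joint ranges: [-3.11, 3.11], [-0.89, 2.33], [0.22, 2.48], [-1.42, 4.56], [0.17, 2.85], [-2.88, 2.88]. Speed limits (rad/s): [2.39, 2.39, 3.14, 3.14, 3.14, 3.14].

## Interface

Orientations are given as a unit quaternion [x, y, z, w].
In Python, from workcell import manip, viewer, workorder gives the robot as it stands.
- The arm moves only by the shell command python3 -m jog 'ROWS'. ROWS is JSON, one flat list of numbers, 7 for each row, row after row: the turn, a rotation vector about the tool's x, y, z in degrees, then the shift along the tool's x, y, z in m, then the finger opening in m, from 0 to 0.0881. A call has 1 to 20 rows; each row is the pose to reach, as a shift and turn from the pose commanded when the call began, along the tool's axes at that moment; what a row does not reach only later rows make up. A row lasts 1/10 s, in which the tool goes at most 50 mm and 8.59 degrees, less where a joint would pass 70% of its speed; a pose out of reach is approached as far as the arm can. A call with a gripper value outside its range is refused whole. The fingers move at their own pace and stop on an object; the grip force is fixed at half the most. Time passes only in rows, so rows that repeat a pose let the fingers close. It gives the time, the measured TCP pose, the force, the opening and the grip force at its end, in the units of the state.
- manip.get_state(): the state, without advancing time (a new reading comes with each control period).
- viewer.read_camera(name): name is "scene" or "top"; returns a dict with "pixels" (420x560x3 uint8, red, green, blue), "camera_matrix" (3x3 intrinsics, pixels), "dist_coeffs" ([k1, k2, p1, p2, k3] as OpenCV has them; the pictures are not rectified), "T" (4x4, takes a point from camera to world coordinates). Camera axes: x right, y down, z forward; pixel columns grow to the right and rows downward; lengths in m; the calibration is good to about 2 mm. A picture is of the moment at which its call begins. There is no depth.
- workorder.close_job(): hands the job in; it is judged then, once.
The state is a dict: "time_s": time; "q": joint angles; "dq": joint speeds; "joint_torque": joint torques, N m; "eef_pos": TCP position; "eef_rot": TCP orientation; "wrist_force": force on the tool from outside, world axes, zero at the start; "moment": the same for the moment, N m; "grip_width": finger opening in m; "grip_force": force on a finger pad.
Only numpy, scipy, OpenCV 4.12 (cv2) and the standard library are available. Lean on these libraries where they do the work, as an engineer would, in place of code of your own. Each camera call takes 0.05 s, during which the arm holds its last target. There are 200 camera calls.

## Working session

There is one attempt and no reset: what is moved stays moved. The work goes in short steps, Python scripts to look and compute and a shell command to move; the robot and the scene stay as the last step left them, time stands still between calls to the robot, and variables do not carry over. Pictures are saved under pics/ and viewed, at most 14 in all, crops included, and the job is handed in when it is done.

```bash
ls; mkdir -p pics; python3 - <<'E'
from workcell import manip, viewer
import cv2,numpy as np,pickle
print(manip.get_state(), manip.hold_point_z)
for n in("top","scene"):
    d=viewer.read_camera(n); pickle.dump(d,open(n+'.pkl','wb'))
    cv2.imwrite(f'pics/{n}0.png',d["pixels"][:,:,::-1])
    print(n,d["camera_matrix"],d["dist_coeffs"],d["T"])
E
```

```text
pics
{'time_s': 0.0, 'q': array([ 9.44658586e-01,  3.81221171e-01,  1.29823198e+00, -7.96792334e-06,
        1.46357826e+00, -2.15281734e-01]), 'dq': array([ 0.00038427, -0.00031409,  0.00066901,  0.00015386, -0.00083146,
        0.00130283]), 'joint_torque': array([ 1.33737407e-05, -4.37936032e+01, -2.24560601e+01,  7.13091390e-02,
        3.52506526e-02, -1.01595788e-04]), 'eef_pos': array([0.21950304, 0.50401159, 0.23813395]), 'eef_rot': array([ 2.03985710e-01,  9.78973602e-01, -6.58266593e-04, -2.90185181e-04]), 'wrist_force': array([-0.18109397, -0.23930267, -0.76427184]), 'moment': array([ 0.07156393, -0.0338312 ,  0.047686  ]), 'grip_force': 0.0, 'grip_width': 0.08812401647998609} 0.0187
top [[488.03221494   0.         286.76010191]
 [  0.         488.03221494 212.52437015]
 [  0.           0.           1.        ]] [-0.05073971  0.          0.          0.          0.        ] [[ 0.0279595  -0.99093561  0.13139589  0.32985214]
 [-0.99956293 -0.02645289  0.01319802 -0.01283961]
 [-0.00960259 -0.13170747 -0.99124212  1.22943311]
 [ 0.          0.          0.          1.        ]]
scene [[542.7361972    0.         267.37254256]
 [  0.         542.7361972  213.43250944]
 [  0.           0.           1.        ]] [-0.13458532  0.          0.          0.          0.        ] [[ 0.53918425  0.55688997 -0.63178629  1.26868096]
 [ 0.84214549 -0.3489909   0.41109162 -0.5027604 ]
 [ 0.00844513 -0.7537101  -0.65715277  0.8643881 ]
 [ 0.          0.          0.          1.        ]]
```

View pics/top0.png

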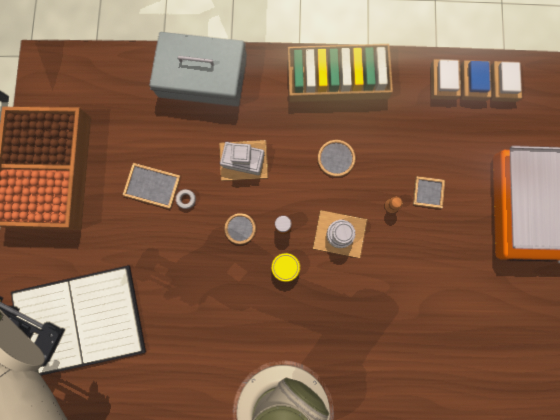

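View pics/scene0.png

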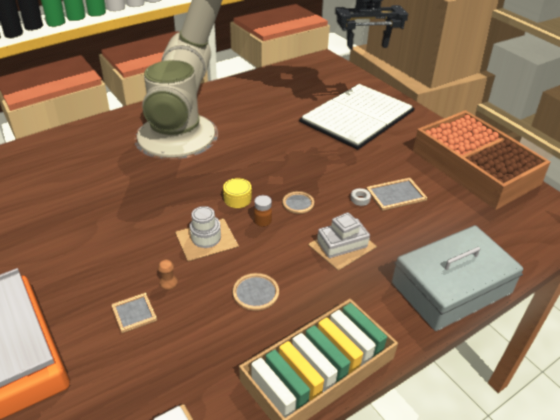

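The top view shows narrow on wide at (341,233) and square on oblong at (242,158). The trays are wide (336,158), narrow (240,228), square (429,192) and oblong (151,186). The jar is at (283,224), the pot at (394,205), and the yellow look-alike at (285,267) is to be left alone. Next I'll enlarge the stacks and measure.

```bash
cat > h.py <<'E'
import cv2,numpy as np,pickle
from scipy.spatial.transform import Rotation as R
def load(n): return pickle.load(open(n+'.pkl','rb'))
def snap(n):
    from workcell import viewer
    d=viewer.read_camera(n); pickle.dump(d,open(n+'.pkl','wb')); return d
def cast(d,px,z):
    u=cv2.undistortPoints(np.array(px,float).reshape(-1,1,2),d["camera_matrix"],np.array(d["dist_coeffs"]))[:,0]
    r=np.c_[u,np.ones(len(u))]@d["T"][:3,:3].T; o=d["T"][:3,3]
    return o+r*((z-o[2])/r[:,2])[:,None]
def proj(d,P):
    T=np.linalg.inv(d["T"]); 
    return cv2.projectPoints(np.array(P,float).reshape(-1,1,3),cv2.Rodrigues(T[:3,:3])[0],T[:3,3],d["camera_matrix"],np.array(d["dist_coeffs"]))[0][:,0]
E
python3 - <<'E'
from h import *
for n,cs in(("top",((242,228),(341,233),(242,158))),("scene",((205,228),(344,240)))):pass
t=load("top");s=load("scene")
def crop(d,c,w=36,h=36,k=7): 
    x,y=c; return cv2.resize(d["pixels"][y-h:y+h,x-w:x+w,::-1],None,fx=400/(2*w),fy=300/(1.5*w) if 0 else 400/(2*w),interpolation=cv2.INTER_CUBIC)[50:350]
im=np.vstack([np.hstack([crop(t,(242,158)),crop(t,(341,233))]),np.hstack([crop(s,(344,240)),crop(s,(205,230))])])
cv2.imwrite('pics/crop1.png',im)
# trays: grey lining (recess) & wood rim
for n,d,trays in(("top",t,dict(wide=(336,158),narrow=(240,228),square=(429,192),oblong=(151,186))),("scene",s,dict(wide=(256,291),narrow=(298,202),square=(135,312),oblong=(397,193)))):
    p=d["pixels"].astype(int); hsv=cv2.cvtColor(d["pixels"],cv2.COLOR_RGB2HSV)
    g=((hsv[...,1]<70)&(hsv[...,2]>60)&(hsv[...,2]<190)).astype(np.uint8)
    wood=((p.max(2)>140)&(hsv[...,1]>50)&(hsv[...,0]<28)).astype(np.uint8)
    for k,c in trays.items():
        m=((g|wood)).astype(np.uint8); w=np.zeros_like(m); x,y=c; q=36; w[y-q:y+q,x-q:x+q]=1
        n_,lab,st,ce=cv2.connectedComponentsWithStats(m*w); l=lab[y-1:y+2,x-1:x+2].max()
        cn=max(cv2.findContours((lab==l).astype(np.uint8),0,cv2.CHAIN_APPROX_NONE)[0],key=cv2.contourArea)
        W=cast(d,cn[:,0].astype(float),.008)[:,:2].astype(np.float32)*1000
        (cx,cy),(a,b),an=cv2.minAreaRect(W); 
        print(n,k,"minrect",np.round([cx,cy,a,b,an],1),"circ",np.round(cv2.minEnclosingCircle(W)[0],1),2*cv2.minEnclosingCircle(W)[1])
# single-point obstacles
print(cast(t,[(283,224)],.065),cast(t,[(394,203)],.06),cast(t,[(285,267)],.04))
for nm,dt,ds in(("jar",(283,224),(263,203)),):
    print(nm,cast(s,[ds],.065))
E
```

```text
top wide minrect [ 639.  -120.    94.7   95.     1.5] circ [ 638.6 -119.2] 97.00652313232422
top narrow minrect [449.5 120.2  75.9  75.9   1.6] circ [449.8 121.1] 78.1959457397461
top square minrect [ 555.7 -356.4   75.5   74.3   84.4] circ [ 555.3 -356.5] 102.09011840820312
top oblong minrect [554.3 354.  130.7  89.5  76.4] circ [553.6 353.1] 152.05462646484375
scene wide minrect [ 635.8 -117.2   96.1  100.8   57.9] circ [ 635.8 -117.7] 104.55133819580078
scene narrow minrect [447.7 122.9  77.6  80.9  57.9] circ [448.6 123.8] 85.51221466064453
scene square minrect [ 554.7 -355.7   76.9   83.8   84.3] circ [ 554.9 -355.1] 107.86859130859375
scene oblong minrect [546.4 335.4 177.9 101.2  76.4] circ [543.8 339.3] 188.34271240234375
[[0.45619433 0.01090834 0.065     ]] [[ 0.51509318 -0.25654419  0.06      ]] [[0.35422642 0.00353786 0.04      ]]
jar [[0.46418912 0.0084334  0.065     ]]
```

View pics/crop1.png

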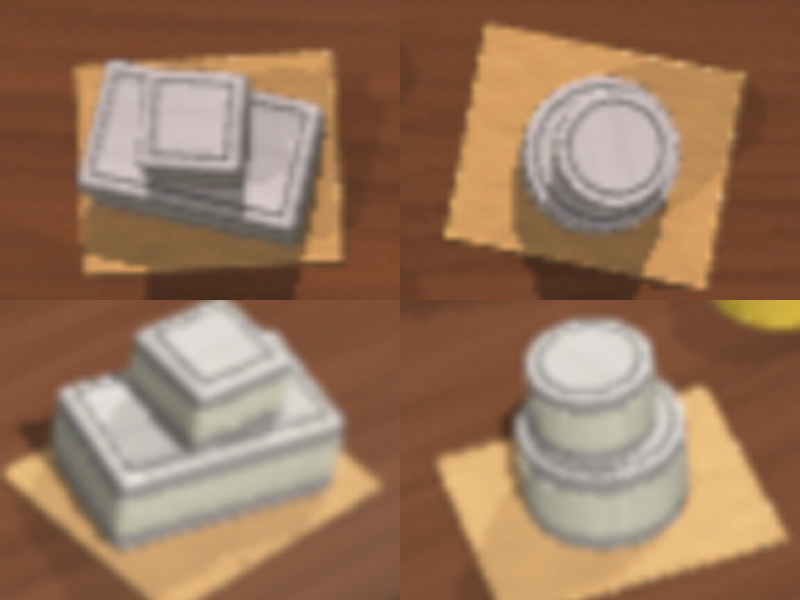

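The crop confirms the stacks: square on oblong at left and narrow on wide at right, each on cardboard, with the yellow tin separate. I'll cast the top-face corners and circles I read off the crop at their heights and compare the two views.

```bash
python3 - <<'E'
from h import *
t=load("top");s=load("scene")
def px(P,o,c): k=400/72; return [(o[0]+(u-c[0])/k-.4,o[1]+(v-c[1])/k-.4) for u,v in P]
def rep(n,d,P,o,c,z):
    W=cast(d,px(P,o,c),z)[:,:2]*1000; r=cv2.minAreaRect(W.astype(np.float32)); print(n,W.mean(0).round(1),np.round([*r[0],*r[1],r[2]],1) if len(P)>2 else '')
rep("square top",t,[(150,70),(247,73),(241,172),(141,167)],(206,131),(0,0),.078)
rep("square scene",s,[(135,346),(288,372),(203,406)],(308,213),(0,300),.078)
W=cast(s,px([(135,346),(288,372)],(308,213),(0,300)),.078)[:,:2]*1000;print("sq scene diag centre",W.mean(0).round(1),np.linalg.norm(W[1]-W[0]))
rep("oblong top",t,[(108,62),(321,103),(300,226),(82,188)],(206,131),(0,0),.044)
W=cast(s,px([(62,395),(343,420),(123,490)],(308,213),(0,300)),.044)[:,:2]*1000;print("ob scene",W.round(0),W[:2].mean(0),np.linalg.norm(W[0]-W[1]),np.linalg.norm(W[1]-W[2]),np.linalg.norm(W[0]-W[2]))
rep("narrow top",t,[(617,147)],(305,206),(400,0),.078)
rep("narrow scene",s,[(589,362)],(169,203),(400,300),.078)
rep("wide top",t,[(600,154)],(305,206),(400,0),.044)
W=cast(s,px([(515,430),(688,428)],(169,203),(400,300)),.044)[:,:2]*1000;print("wide scene",W.mean(0),np.linalg.norm(W[1]-W[0]))
from workcell import manip
st=manip.get_state();print(R.from_quat(st["eef_rot"]).as_matrix().round(3))
E
```

```text
square top [626.9 118.4] [626.9 118.7  43.7  44.4  88.8]
square scene [636.5 109.1] [639.5 105.6  60.4  27.7  43.3]
sq scene diag centre [630.  115.7] 60.37792087269147
oblong top [624.6 118.3] [624.9 117.9  99.5  59.1  81.2]
ob scene [[587.  78.]
 [659. 164.]
 [644.  65.]] [623.23343444 121.08224727] 112.59712397468898 100.24424504088874 57.66135966910669
narrow top [ 439.5 -133.4] 
narrow scene [ 437.8 -132.4] 
wide top [ 439.4 -129.6] 
wide scene [ 441.1197944  -131.13445607] 69.90409467552034
[[-0.917  0.399 -0.001]
 [ 0.399  0.917 -0.001]
 [ 0.    -0.001 -1.   ]]
```

Both views agree to about 3 mm, and sizes match the specification. I'll move above the narrow tin and turn the tool so y lies along world x and x along world y.

```bash
python3 -m jog '[0,0,66.5,-0.455,-0.497,0.088,0.088, 0,0,66.5,-0.455,-0.497,0.088,0.088, 0,0,66.5,-0.455,-0.497,0.088,0.088, 0,0,66.5,-0.455,-0.497,0.088,0.088, 0,0,66.5,-0.455,-0.497,0.088,0.088, 0,0,66.5,-0.455,-0.497,0.088,0.088, 0,0,66.5,-0.455,-0.497,0.088,0.088, 0,0,66.5,-0.455,-0.497,0.088,0.088, 0,0,66.5,-0.455,-0.497,0.088,0.088, 0,0,66.5,-0.455,-0.497,0.088,0.088, 0,0,66.5,-0.455,-0.497,0.088,0.088, 0,0,66.5,-0.455,-0.497,0.088,0.088, 0,0,66.5,-0.455,-0.497,0.088,0.088, 0,0,66.5,-0.455,-0.497,0.088,0.088, 0,0,66.5,-0.455,-0.497,0.088,0.088, 0,0,66.5,-0.455,-0.497,0.088,0.088, 0,0,66.5,-0.455,-0.497,0.088,0.088, 0,0,66.5,-0.455,-0.497,0.088,0.088, 0,0,66.5,-0.455,-0.497,0.088,0.088, 0,0,66.5,-0.455,-0.497,0.088,0.088]'
```

```text
time_s: 2.1
eef_pos: [0.4383, -0.1326, 0.1509]
eef_rot: [0.707, 0.707, 0.0, 0.0]
wrist_force: [-0.0, 0.1, 1.0]
grip_width: 0.0878
grip_force: 0.0
```

```bash
python3 -m jog '[0,0,0,0,0,0.04,0.088, 0,0,0,0,0,0.07,0.088, 0,0,0,0,0,0.09,0.088, 0,0,0,0,0,0.095,0.088, 0,0,0,0,0,0.095,0.088, 0,0,0,0,0,0.095,0.088, 0,0,0,0,0,0.095,0.07, 0,0,0,0,0,0.095,0.06, 0,0,0,0,0,0.095,0.055, 0,0,0,0,0,0.095,0.04, 0,0,0,0,0,0.095,0.04, 0,0,0,0,0,0.095,0.04, 0,0,0,0,0,0.095,0.04, 0,0,0,0,0,0.095,0.04, 0,0,0,0,0,0.095,0.04]'
```

```text
time_s: 3.6
eef_pos: [0.4382, -0.1331, 0.0558]
eef_rot: [0.707, 0.707, -0.0, -0.0]
wrist_force: [-1.9, -0.2, 3.6]
grip_width: 0.0496
grip_force: 30.0
```

```bash
python3 -m jog '[0,0,0,0,0,-0.02,0.04, 0,0,0,0,0,-0.06,0.04, 0,0,0,0,0,-0.09,0.04, 0,0,0,0.03,0,-0.10,0.04, 0,0,0,0.07,0.003,-0.10,0.04, 0,0,0,0.11,0.005,-0.10,0.04, 0,0,0,0.15,0.007,-0.10,0.04, 0,0,0,0.19,0.009,-0.10,0.04, 0,0,0,0.23,0.011,-0.10,0.04, 0,0,0,0.2545,0.011,-0.10,0.04, 0,0,0,0.2545,0.011,-0.09,0.04, 0,0,0,0.2545,0.011,-0.06,0.04, 0,0,0,0.2545,0.011,-0.03,0.04, 0,0,0,0.2545,0.011,0,0.04, 0,0,0,0.2545,0.011,0.015,0.04, 0,0,0,0.2545,0.011,0.02,0.04, 0,0,0,0.2545,0.011,0.02,0.04, 0,0,0,0.2545,0.011,0.02,0.04, 0,0,0,0.2545,0.011,0.02,0.04]'; python3 - <<'E'
from h import *
a=cv2.resize(snap("top")["pixels"][198:258,200:280,::-1],(400,300),interpolation=2);b=cv2.resize(snap("scene")["pixels"][160:220,258:338,::-1],(400,300),interpolation=2)
cv2.imwrite('pics/n1.png',np.hstack([a,b]))
E
```

```text
time_s: 5.5
eef_pos: [0.4499, 0.1212, 0.0365]
eef_rot: [0.707, 0.707, 0.001, 0.001]
wrist_force: [-0.8, -0.3, -1.2]
grip_width: 0.0493
grip_force: 30.0
```

View pics/n1.png

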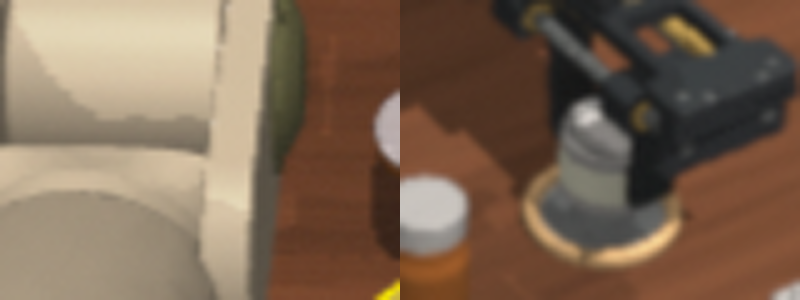

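The narrow tin is held upright above its ring (scene crop, around (600,160)). I'll lower, release and lift.

```bash
python3 -m jog '[0,0,0,0,0,0.010,0.04, 0,0,0,0,0,0.018,0.04, 0,0,0,0,0,0.0205,0.04, 0,0,0,0,0,0.0205,0.04, 0,0,0,0,0,0.0205,0.04, 0,0,0,0,0,0.0205,0.053, 0,0,0,0,0,0.0205,0.06, 0,0,0,0,0,0.0205,0.08, 0,0,0,0,0,0.0205,0.08, 0,0,0,0,0,0.0205,0.08, 0,0,0,0,0,0.0,0.08, 0,0,0,0,0,-0.04,0.088, 0,0,0,0,0,-0.09,0.088, 0,0,0,0,0,-0.12,0.088, 0,0,0,-0.10,-0.004,-0.12,0.088, 0,0,0,-0.25,-0.008,-0.12,0.088, 0,0,0,-0.25,-0.008,-0.12,0.088, 0,0,0,-0.25,-0.008,-0.12,0.088, 0,0,0,-0.25,-0.008,-0.12,0.088, 0,0,0,-0.25,-0.008,-0.12,0.088]'; python3 - <<'E'
from h import *
a=cv2.resize(snap("top")["pixels"][198:258,200:280,::-1],(400,300),interpolation=2);b=cv2.resize(snap("scene")["pixels"][160:220,258:338,::-1],(400,300),interpolation=2)
s=load("scene");c=cv2.resize(s["pixels"][190:250,165:245,::-1],(400,300),interpolation=2)
cv2.imwrite('pics/n2.png',np.vstack([np.hstack([a,b]),np.hstack([c,c])]))
E
```

```text
time_s: 7.6
eef_pos: [0.4413, -0.1337, 0.1557]
eef_rot: [0.71, 0.705, -0.0, 0.001]
wrist_force: [-0.8, 1.2, 0.0]
grip_width: 0.088
grip_force: 0.0
```

View pics/n2.png

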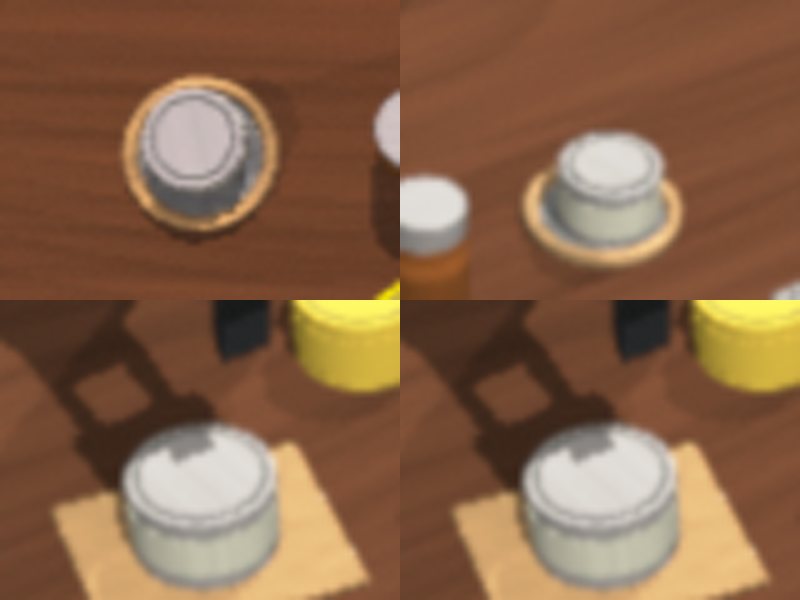

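The narrow tin stands inside its ring in both views (centre ≈(239,225) in top). I'll check its offset and the wide tin numerically.

```bash
python3 - <<'E'
from h import *
t=load("top");s=load("scene")
f=lambda o,u,v:[(o[0]+u/5-.4,o[1]+v/5-.4)]
print("narrow",cast(t,f((200,198),193,137),.037),cast(s,f((258,160),210,163),.037))
print("wide",cast(s,f((165,190),199,177),.044),cast(s,f((165,190),122,184),.044),cast(s,f((165,190),277,184),.044))
from workcell import manip;print(manip.get_state()["eef_pos"],manip.get_state()["eef_rot"])
E
```

```text
narrow [[0.45377791 0.12160549 0.037     ]] [[0.44867536 0.1236326  0.037     ]]
wide [[ 0.43813974 -0.13073839  0.044     ]] [[ 0.42392563 -0.16224338  0.044     ]] [[ 0.46084098 -0.10325098  0.044     ]]
[ 0.44098088 -0.12926429  0.15555203] [ 7.08210791e-01  7.06000958e-01  4.08516018e-05 -3.48594173e-04]
```

```bash
python3 -m jog '[0,0,0,-0.001,-0.001,0.04,0.088, 0,0,0,-0.001,-0.001,0.08,0.088, 0,0,0,-0.001,-0.001,0.11,0.088, 0,0,0,-0.001,-0.001,0.13,0.088, 0,0,0,-0.001,-0.001,0.141,0.088, 0,0,0,-0.001,-0.001,0.141,0.088, 0,0,0,-0.001,-0.001,0.141,0.088, 0,0,0,-0.001,-0.001,0.141,0.08, 0,0,0,-0.001,-0.001,0.141,0.072, 0,0,0,-0.001,-0.001,0.141,0.06, 0,0,0,-0.001,-0.001,0.141,0.06, 0,0,0,-0.001,-0.001,0.141,0.06, 0,0,0,-0.001,-0.001,0.141,0.06, 0,0,0,-0.001,-0.001,0.141,0.06]'
```

```text
time_s: 9.1
eef_pos: [0.4401, -0.1295, 0.0152]
eef_rot: [0.707, 0.707, 0.0, -0.0]
wrist_force: [-1.6, 0.6, 6.6]
grip_width: 0.0669
grip_force: 30.0
```

```bash
python3 -m jog '[0,0,0,0,0,-0.02,0.06, 0,0,0,0,0,-0.05,0.06, 0,0,0,0,0,-0.07,0.06, 0,0,0,0,0.03,-0.07,0.06, 0,0,0,0.002,0.07,-0.07,0.06, 0,0,0,0.006,0.11,-0.07,0.06, 0,0,0,0.012,0.15,-0.07,0.06, 0,0,0,0.012,0.185,-0.07,0.06, 0,0,0,0.012,0.197,-0.07,0.06, 0,0,0,0.012,0.197,-0.06,0.06, 0,0,0,0.012,0.197,-0.04,0.06, 0,0,0,0.012,0.197,-0.02,0.06, 0,0,0,0.012,0.197,-0.02,0.06, 0,0,0,0.012,0.197,-0.02,0.06]'; python3 - <<'E'
from h import *
s=snap("scene");c=cv2.resize(s["pixels"][246:336,196:316,::-1],(600,450),interpolation=2)
cv2.imwrite('pics/w1.png',c)
E
```

```text
time_s: 10.5
eef_pos: [0.6366, -0.1178, 0.0347]
eef_rot: [0.707, 0.707, -0.0, -0.0]
wrist_force: [-0.2, 0.7, -1.0]
grip_width: 0.0674
grip_force: 30.0
```

View pics/w1.png

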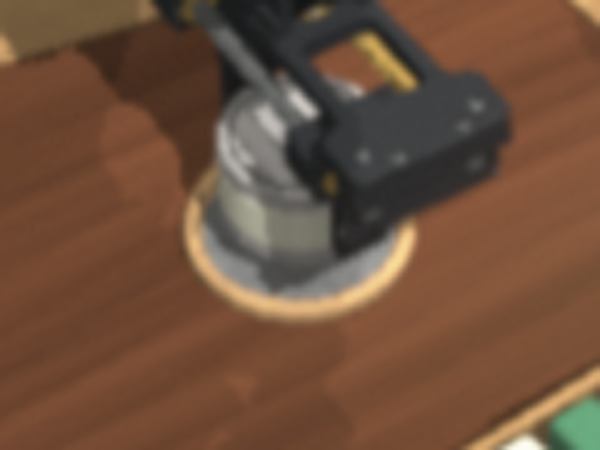

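The wide tin is held upright inside the ring's outline (around (280,190)). I'll lower, release, and go to the square tin.

```bash
python3 -m jog '[0,0,0,0,0,0.010,0.06, 0,0,0,0,0,0.018,0.06, 0,0,0,0,0,0.02,0.06, 0,0,0,0,0,0.02,0.06, 0,0,0,0,0,0.02,0.06, 0,0,0,0,0,0.02,0.071, 0,0,0,0,0,0.02,0.078, 0,0,0,0,0,0.02,0.088, 0,0,0,0,0,0.02,0.088, 0,0,0,0,0,0.02,0.088, 0,0,0,0,0,0.0,0.088, 0,0,0,0,0,-0.05,0.088, 0,0,0,0,0,-0.10,0.088, 0,0,0,0.04,-0.002,-0.115,0.088, 0,0,0,0.2355,-0.009,-0.115,0.088, 0,0,1,0.2355,-0.009,-0.115,0.088, 0,0,1,0.2355,-0.009,-0.115,0.088, 0,0,1,0.2355,-0.009,-0.115,0.088, 0,0,1,0.2355,-0.009,-0.115,0.088, 0,0,1,0.2355,-0.009,-0.115,0.088]'; python3 - <<'E'
from h import *
s=snap("scene");t=snap("top");a=cv2.resize(s["pixels"][252:327,206:306,::-1],(400,300),interpolation=2);b=cv2.resize(t["pixels"][121:196,286:386,::-1],(400,300),interpolation=2)
cv2.imwrite('pics/w2.png',np.hstack([a,b]))
E
```

```text
time_s: 12.55
eef_pos: [0.6283, 0.1184, 0.1497]
eef_rot: [0.713, 0.701, -0.0, 0.0]
wrist_force: [1.0, 0.3, 0.9]
grip_width: 0.088
grip_force: 0.0
```

View pics/w2.png

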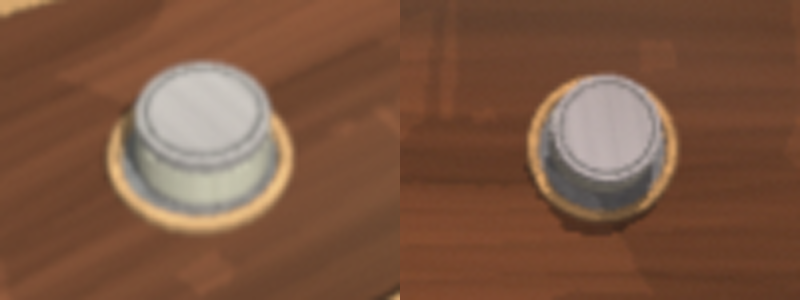

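The wide tin stands inside its ring in both views (scene (205,150), top (605,130)). Now I'll grip the square tin.

```bash
python3 -m jog '[0,0,0,0,-0.001,0.04,0.088, 0,0,0,0,-0.001,0.07,0.088, 0,0,0,0,-0.001,0.09,0.088, 0,0,0,0,-0.001,0.095,0.088, 0,0,0,0,-0.001,0.095,0.088, 0,0,0,0,-0.001,0.095,0.088, 0,0,0,0,-0.001,0.095,0.07, 0,0,0,0,-0.001,0.095,0.06, 0,0,0,0,-0.001,0.095,0.05, 0,0,0,0,-0.001,0.095,0.035, 0,0,0,0,-0.001,0.095,0.035, 0,0,0,0,-0.001,0.095,0.035, 0,0,0,0,-0.001,0.095,0.035, 0,0,0,0,-0.001,0.095,0.035, 0,0,0,0,-0.001,0.095,0.035]'
```

```text
time_s: 14.15
eef_pos: [0.6274, 0.1178, 0.0548]
eef_rot: [0.713, 0.701, -0.0, -0.0]
wrist_force: [-1.0, 0.9, 1.2]
grip_width: 0.0447
grip_force: 30.0
```

```bash
python3 -m jog '[0,0,0,0,0,-0.02,0.035, 0,0,0,0,0,-0.06,0.035, 0,0,0,0,0,-0.09,0.035, 0,0,0,-0.03,0,-0.10,0.035, 0,0,0,-0.07,-0.005,-0.10,0.035, 0,0,0,-0.11,-0.01,-0.10,0.035, 0,0,1,-0.15,-0.015,-0.10,0.035, 0,0,2,-0.19,-0.02,-0.10,0.035, 0,0,3,-0.23,-0.025,-0.10,0.035, 0,0,4,-0.27,-0.03,-0.10,0.035, 0,0,4.6,-0.31,-0.036,-0.10,0.035, 0,0,4.6,-0.35,-0.042,-0.10,0.035, 0,0,4.6,-0.39,-0.05,-0.10,0.035, 0,0,4.6,-0.43,-0.058,-0.10,0.035, 0,0,4.6,-0.46,-0.0635,-0.10,0.035, 0,0,4.6,-0.475,-0.0635,-0.08,0.035, 0,0,4.6,-0.475,-0.0635,-0.04,0.035, 0,0,4.6,-0.475,-0.0635,0,0.035, 0,0,4.6,-0.475,-0.0635,0.02,0.035, 0,0,4.6,-0.475,-0.0635,0.02,0.035]'; python3 - <<'E'
from h import *
s=snap("scene");t=snap("top");a=cv2.resize(s["pixels"][267:342,86:186,::-1],(400,300),interpolation=2);b=cv2.resize(t["pixels"][155:230,379:479,::-1],(400,300),interpolation=2)
cv2.imwrite('pics/s1.png',np.hstack([a,b]))
from workcell import manip;print(manip.get_state()["eef_pos"])
E
```

```text
time_s: 16.15
eef_pos: [0.5541, -0.355, 0.0314]
eef_rot: [0.741, 0.671, -0.0, -0.003]
wrist_force: [0.0, -0.3, -1.0]
grip_width: 0.0448
grip_force: 30.0
[ 0.55576282 -0.35635047  0.03541892]
```

View pics/s1.png

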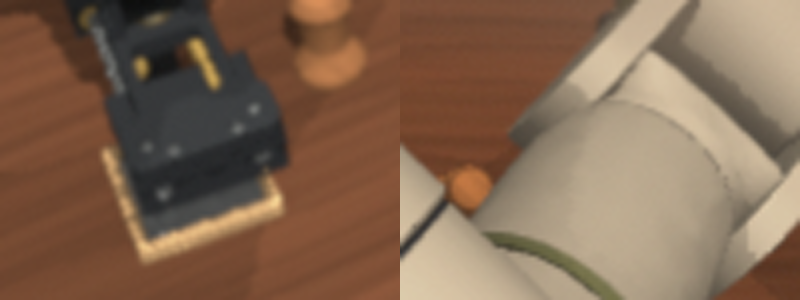

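The square tin is over its tray (frame visible around (200,200)), with the pot undisturbed. I'll lower, release, lift.

```bash
python3 -m jog '[0,0,0,0,0,0.010,0.035, 0,0,0,0,0,0.018,0.035, 0,0,0,0,0,0.0205,0.035, 0,0,0,0,0,0.0205,0.035, 0,0,0,0,0,0.0205,0.035, 0,0,0,0,0,0.0205,0.047, 0,0,0,0,0,0.0205,0.055, 0,0,0,0,0,0.0205,0.08, 0,0,0,0,0,0.0205,0.08, 0,0,0,0,0,0.0205,0.08, 0,0,0,0,0,0.0,0.088, 0,0,0,0,0,-0.05,0.088, 0,0,0,0,0,-0.10,0.088, 0,0,0,0,0,-0.115,0.088]' && python3 -m jog '[0,0,3.2,0.479,0.022,0,0.088, 0,0,3.2,0.479,0.022,0,0.088, 0,0,3.2,0.479,0.022,0,0.088, 0,0,3.2,0.479,0.022,0,0.088, 0,0,3.2,0.479,0.022,0,0.088, 0,0,3.2,0.479,0.022,0,0.088, 0,0,3.2,0.479,0.022,0,0.088, 0,0,3.2,0.479,0.022,0,0.088, 0,0,3.2,0.479,0.022,0,0.088, 0,0,3.2,0.479,0.022,0,0.088, 0,0,3.2,0.479,0.022,0,0.088, 0,0,3.2,0.479,0.022,0,0.088, 0,0,3.2,0.479,0.022,0,0.088]'; python3 - <<'E'
from h import *
s=snap("scene");t=snap("top");f=lambda d,y,x:cv2.resize(d["pixels"][y:y+75,x:x+100,::-1],(400,300),interpolation=2)
cv2.imwrite('pics/s2.png',np.vstack([np.hstack([f(s,267,86),f(t,155,379)]),np.hstack([f(s,205,294),f(t,121,192)])]))
from workcell import manip;print(manip.get_state()["eef_pos"],manip.get_state()["eef_rot"])
E
```

```text
time_s: 17.65
eef_pos: [0.5567, -0.357, 0.1557]
eef_rot: [0.741, 0.672, 0.0, 0.004]
wrist_force: [0.3, 0.5, -0.8]
grip_width: 0.0877
grip_force: 0.0
time_s: 18.95
eef_pos: [0.6243, 0.1173, 0.1497]
eef_rot: [0.76, 0.65, -0.0, 0.0]
wrist_force: [0.4, -1.0, -0.0]
grip_width: 0.0881
grip_force: 0.0
[0.6243788  0.11714904 0.14983541] [ 7.60072182e-01  6.49838654e-01 -3.55353592e-05  3.50964706e-05]
```

View pics/s2.png

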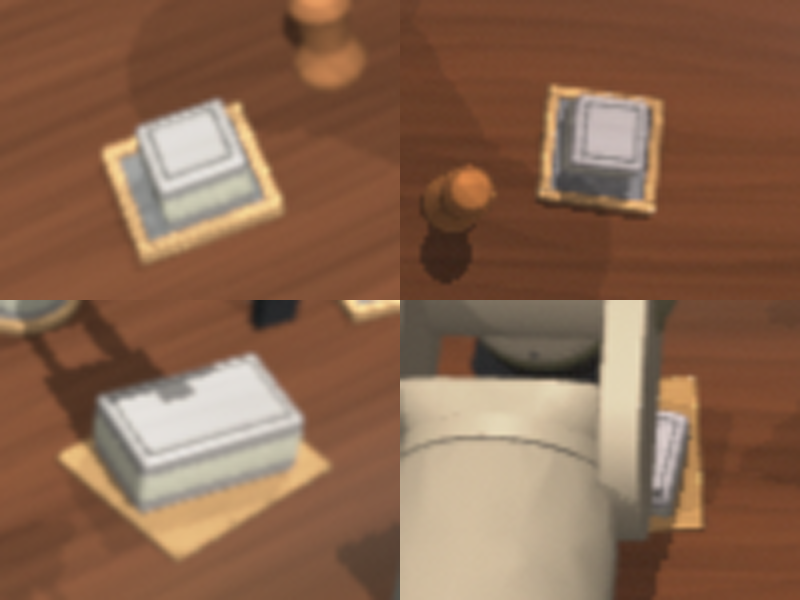

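The square tin stands inside its tray (scene (190,170), top (610,130)) and the oblong is alone now. I'll remeasure it.

```bash
python3 - <<'E'
from h import *
s=load("scene");t=load("top")
W=cast(s,[(294+u/4-.4,205+(v-300)/4-.4) for u,v in[(96,398),(257,354),(303,415),(143,469)]],.044)[:,:2]*1000
print(W.round(0),cv2.minAreaRect(W.astype(np.float32)))
W=cast(s,[(86+u/4-.4,267+v/4-.4) for u,v in[(137,130),(222,98),(249,163),(165,193)]],.037)[:,:2]*1000
print("square",cv2.minAreaRect(W.astype(np.float32)))
W=cast(t,[(379+u/4-.4,155+v/4-.4) for u,v in[(180,95),(248,97),(243,170),(175,165)]],.037)[:,:2]*1000
print("square",cv2.minAreaRect(W.astype(np.float32)))
print("wide",cast(s,[(206+202/4-.4,252+113/4-.4)],.043),cast(t,[(286+207/4-.4,121+128/4-.4)],.043))
print("tape",cast(t,[(186,199)],.018))
E
```

```text
[[584.  77.]
 [604. 177.]
 [657. 166.]
 [643.  65.]] ((623.503662109375, 120.95463562011719), (103.22309112548828, 60.193641662597656), 79.05500793457031)
square ((559.7852172851562, -351.3630676269531), (44.68169403076172, 45.96592330932617), 86.16962432861328)
square ((560.7027587890625, -354.97869873046875), (42.48163986206055, 47.82162094116211), 85.38268280029297)
wide [[ 0.63905595 -0.11848126  0.043     ]] [[ 0.64119463 -0.11895915  0.043     ]]
tape [[0.51807251 0.2585068  0.018     ]]
```

```bash
python3 -m jog '[0,0,0,0.002,0,0.04,0.088, 0,0,0,0.002,0,0.08,0.088, 0,0,0,0.002,0,0.11,0.088, 0,0,0,0.002,0,0.125,0.088, 0,0,0,0.002,0,0.135,0.088, 0,0,0,0.002,0,0.135,0.088, 0,0,0,0.002,0,0.135,0.088, 0,0,0,0.002,0,0.135,0.075, 0,0,0,0.002,0,0.135,0.065, 0,0,0,0.002,0,0.135,0.05, 0,0,0,0.002,0,0.135,0.05, 0,0,0,0.002,0,0.135,0.05, 0,0,0,0.002,0,0.135,0.05, 0,0,0,0.002,0,0.135,0.05, 0,0,0,0.002,0,0.135,0.05]'
```

```text
time_s: 20.55
eef_pos: [0.6243, 0.1206, 0.0151]
eef_rot: [0.759, 0.651, -0.0, -0.0]
wrist_force: [-4.1, 0.9, 5.8]
grip_width: 0.06
grip_force: 29.9
```

```bash
python3 -m jog '[0,0,0,0,0,-0.02,0.05, 0,0,0,0,0,-0.05,0.05, 0,0,0,0,0,-0.07,0.05, 0,0,0,0.03,-0.012,-0.07,0.05, 0,0,1,0.06,-0.026,-0.07,0.05, 0,0,2,0.09,-0.042,-0.07,0.05, 0,0,3,0.12,-0.056,-0.07,0.05, 0,0,4,0.15,-0.071,-0.07,0.05, 0,0,4.8,0.18,-0.086,-0.07,0.05, 0,0,4.8,0.21,-0.10,-0.07,0.05, 0,0,4.8,0.22,-0.1055,-0.07,0.05, 0,0,4.8,0.22,-0.1055,-0.055,0.05, 0,0,4.8,0.22,-0.1055,-0.04,0.05, 0,0,4.8,0.22,-0.1055,-0.02,0.05, 0,0,4.8,0.22,-0.1055,-0.02,0.05, 0,0,4.8,0.22,-0.1055,-0.02,0.05, 0,0,4.8,0.22,-0.1055,-0.02,0.05]'; python3 - <<'E'
from h import *
s=snap("scene");t=snap("top");f=lambda d,y,x:cv2.resize(d["pixels"][y:y+75,x:x+100,::-1],(400,300),interpolation=2)
cv2.imwrite('pics/o1.png',np.hstack([f(s,152,347),f(t,149,101)]))
E
```

```text
time_s: 22.25
eef_pos: [0.5549, 0.354, 0.0358]
eef_rot: [0.786, 0.618, 0.001, 0.0]
wrist_force: [0.2, 0.1, -2.1]
grip_width: 0.06
grip_force: 29.8
```

View pics/o1.png

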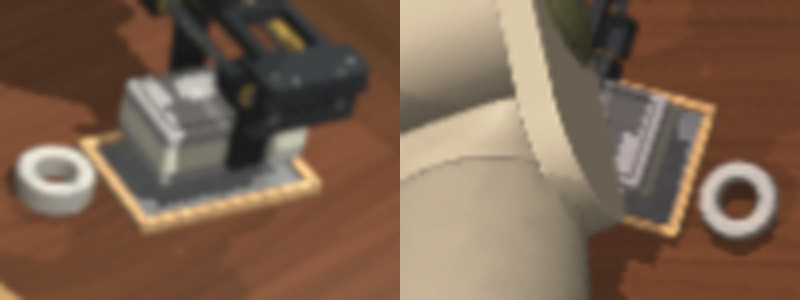

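The oblong tin is held upright, aligned over its tray (scene crop (190,140)), clear of the tape roll. I'll lower, release, and retreat.

```bash
python3 -m jog '[0,0,0,0,0,0.010,0.05, 0,0,0,0,0,0.018,0.05, 0,0,0,0,0,0.0205,0.05, 0,0,0,0,0,0.0205,0.05, 0,0,0,0,0,0.0205,0.05, 0,0,0,0,0,0.0205,0.062, 0,0,0,0,0,0.0205,0.07, 0,0,0,0,0,0.0205,0.085, 0,0,0,0,0,0.0205,0.085, 0,0,0,0,0,0.0205,0.085, 0,0,0,0,0,0.0,0.088, 0,0,0,0,0,-0.05,0.088, 0,0,0,0,0,-0.10,0.088, 0,0,0,0,0,-0.15,0.088, 0,0,0,0.05,-0.15,-0.17,0.088, 0,0,0,0.05,-0.18,-0.17,0.088, 0,0,0,0.05,-0.18,-0.17,0.088, 0,0,0,0.05,-0.18,-0.17,0.088, 0,0,0,0.05,-0.18,-0.17,0.088, 0,0,0,0.05,-0.18,-0.17,0.088]'; python3 - <<'E'
from h import *
s=snap("scene");t=snap("top");f=lambda d,y,x:cv2.resize(d["pixels"][y:y+75,x:x+100,::-1],(400,300),interpolation=2)
cv2.imwrite('pics/o2.png',np.vstack([np.hstack([f(s,152,347),f(t,149,101)]),np.hstack([f(t,191,233),f(t,155,364)])]))
print("jar,pot now",cast(t,[(233+200/4,191+132/4)],.065))
E
```

```text
time_s: 24.35
eef_pos: [0.3908, 0.4454, 0.205]
eef_rot: [0.786, 0.619, 0.0, 0.0]
wrist_force: [0.2, -0.2, -0.3]
grip_width: 0.0883
grip_force: 0.0
jar,pot now [[0.45619433 0.01090834 0.065     ]]
```

View pics/o2.png

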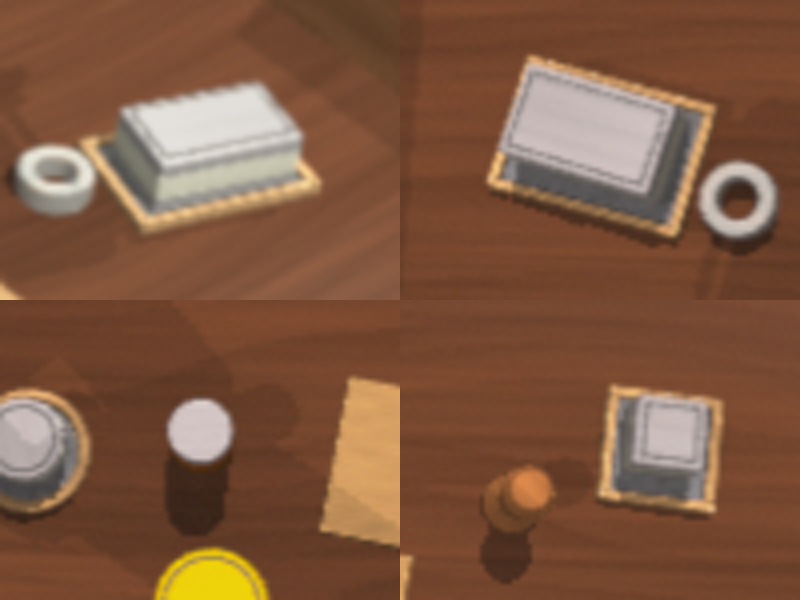

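All four tins appear seated, and the jar and pot are unmoved. I'll check the oblong and square offsets in the tray frames using both views.

```bash
python3 - <<'E'
from h import *
s=load("scene");t=load("top")
def r(n,d,o,P,z,c,yaw):
    W=cast(d,[(o[0]+u/4-.4,o[1]+v/4-.4) for u,v in P],z)[:,:2]*1000
    m=W.mean(0)-c; a=np.radians(yaw); print(n,W.mean(0).round(1),"tray-frame offset",np.round([np.cos(a)*m[0]+np.sin(a)*m[1],-np.sin(a)*m[0]+np.cos(a)*m[1]],1),np.linalg.norm(np.roll(W,1,0)-W,axis=1).round(1))
for z in(.043,):
    r("ob top",t,(101,149),[(131,62),(280,100),(250,193),(100,148)],z,(554.3,354),-13.6)
    r("ob scene",s,(347,152),[(118,108),(262,82),(302,133),(160,167)],z,(552,355.5),-13.6)
r("sq top",t,(364,155),[(237,95),(310,97),(303,168),(232,165)],.037,(555.7,-356.4),-5.6)
E
```

```text
ob top [559.7 350.7] tray-frame offset [ 6.  -1.9] [57.4 98.2 61.  99.6]
ob scene [553.7 354.8] tray-frame offset [ 1.8 -0.3] [ 61.  102.3  54.7 102.1]
sq top [ 560.5 -354.3] tray-frame offset [4.6 2.6] [44.5 45.7 45.3 44.3]
```

```bash
python3 -c "
from workcell import workorder
print(workorder.close_job())"
```

```text
the job is handed in; nothing more can be done
None
```

All four tins were set and released in their matching trays by about 24 s and looked flat and upright in the camera views, the jar and pepper pot appear unmoved, and the job is handed in; no verdict came back.

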